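Scrub out the steel rinse beaker on the repair bench

ROBOT

A 7-joint arm with a two-finger parallel gripper is mounted at the origin on the work surface. World frame = base frame: x ahead of the robot, y to its left, z up, the work surface at z = 0. Lengths are in m, angles in rad, forces in N, time in s.
With the tool pointing down it reaches from about 0.425 to 0.925 m from the base axis. Payload 6.8 kg.
Tool frame: the origin (TCP) lies between the finger pads; the fingertips stand r.tcp_to_tips ahead of it and the grasp point (between the pads) lies 3 mm ahead of it (r.tcp_to_tips is the distance from the TCP to the fingertips, in m); z points along the fingers, y is the line along which they close (so a half turn about z gives the same grasp; the last joint's range is limited). The gripper opens to 85 mm and grips with 20 to 120 N. Pads are 22 mm wide; open, the fingers measure 114 mm over their backs; the gripper's body (76 mm by 85 mm) begins 54 mm behind the grasp point. The pads swing forward as they close: fully open they stand 13 mm farther back than shut.
Start: joints at [1.181, 0.477, 0.022, 1.555, -0.011, 1.109, -0.083], TCP at [0.188, -0.648, 0.253] pointing down, gripper open.
Joint ranges: [-2.96, 2.96], [-0.34, 2.1], [-1.41, 1.46], [0.24, 2.44], [-1.37, 4.51], [0.17, 1.92], [-2.96, 2.96]. Speed limits (rad/s): [2.39, 2.39, 3.14, 3.14, 3.14, 3.14, 3.14].

INTERFACE

Orientations are given as a rotation vector (axis times angle).
In Python, from bench import r gives the robot as it stands. The module is installed in compiled form; this text tells all that it offers.
- The arm moves only by the tool step_arm, never from a script. Its argument "moves" is a list of rows, each an object of numbers: "rx", "ry", "rz": the turn, a rotation vector about the tool's x, y, z in degrees; "dx", "dy", "dz": the shift along the tool's x, y, z in mm; "gripper": the opening, from -1 (shut) to 1 (fully open). In form: [{"rx": .., "ry": .., "rz": .., "dx": .., "dy": .., "dz": .., "gripper": ..}, ...]. A call has 1 to 20 rows; each row shifts and turns the commanded pose from where the row before left it, along the tool's axes as they then stand; what a row does not reach is not made up. A row lasts 1/8 s, in which the tool goes at most 62.5 mm and 10.7 degrees, less where a joint would pass 70% of its speed; a pose out of reach is approached as far as the arm can. A call is refused whole if a number of a shift passes 62.5 or a number of a turn 10.7, either way. A call with a gripper value outside its range is refused whole. The fingers move at their own pace and stop on an object; "grip_force" is the grip in N (left out, the last holds). Time passes only in rows, so rows that do not move let the fingers close. It gives the time, the measured TCP pose, the force, the opening and the grip force at its end, in the units of the state.
- r.get_obs(): the state, without advancing time (a new reading comes with each control period).
- r.grab_frame(name): name is "scene" or "top" or "wrist"; returns the picture (400x640x3 uint8, blue, green, red); there is no depth.
- r.camera_info(name): a dict with "mtx" (3x3 intrinsics, pixels), "rvec" (rotation vector, rad) and "tvec" (3), from world to camera coordinates, as OpenCV has them. Camera axes: x right, y down, z forward; pixel columns grow to the right and rows downward; lengths in m; the calibration is good to about 2 mm. A picture is of the moment at which its call begins: read the wrist's pose just before it. camera_info takes no time and is no camera call; for the wrist camera it gives the pose at the moment of the call.
- r.hand_in(): hands the job in; it is judged then, once.
The state is a dict: "clock": time; "joints": joint angles; "qvel": joint speeds; "tau": joint torques, N m; "tcp_pos": TCP position; "orientation": TCP orientation; "contact_force": force on the tool from outside, world axes, zero at the start; "moment": the same for the moment, N m; "grip_width": finger opening in m; "gripper_force": force on a finger pad.
Only numpy, scipy, OpenCV 4.12 (cv2) and the standard library are available. Lean on these libraries where they do the work, as an engineer would, in place of code of your own. Each camera call takes 0.05 s, during which the arm holds its last target. There are 200 camera calls.

TASK

Take the round bottle brush off its rack and scrub out the tall steel beaker with it: three full strokes, each right down to the bottom and back up to near the rim, without lifting, tipping or shoving the beaker or ramming its bottom. Then hang the brush back in its free rack notch, upright with its collar resting on the plate, and leave everything else as it is.

Things in the scene. Friction and masses are not known exactly. Their poses are not given: they have to be found in the camera images.
- brush: The round bottle brush, hanging upright in one of the rack's two notches, its tip 15 mm above the bench; 200 mm long, about 0.2 kg. Origin at the lower tip of the head, z up the shaft. Round head of white bristles, 69 mm in diameter, 4 to 70 mm above the tip, on a 12 mm core that reaches to the tip; 8 mm steel shaft from 70 to 135 mm. Six bristle tufts yield inward up to 8 mm, 0.1 N per mm.
- brush_handle (a point): Middle of the round brush's black handle, 171.5 mm above its tip: 20 mm square, 57 mm long (143 to 200 mm above the tip), faces square to the brush body's x and y.
- brush_collar (a point): Centre of the underside of the round brush's black collar (30 mm in diameter, 8 mm thick), 135 mm above its tip; this face rests on the rack plate.
- flat_brush: Bystander: a flat paddle brush (bristle block 46 mm wide, 11 mm thick) hanging in the other notch, with the same shaft and collar and a black flat handle 10 x 42 mm, 30 mm long, its top 188 mm above the bench. Origin on its axis 173 mm below the top of the handle, 18 mm below the end of its bristles, z up.
- rack: Fixed steel stand. Origin on the bench midway between its two notches; x points away from the notch openings, y along it. Plate 6 mm thick, top 150 mm up, a bar 260 mm along y, x = 14 to 32 mm, with two prongs 12 mm wide to x = -22 mm at each notch. Posts 14 mm square at x = 24, y = +-122 mm; base plate 6 mm thick, x = -30 to +70 mm. To take a brush out, lift its collar 5 to 40 mm, then draw it 65 mm or more along -x.
- slot_a (a point): Hanging place of the notch at +y of the rack (55 mm from its middle), level with the plate's top. The notch is 16 mm wide, open at the rack's -x edge (the robot's side); this point lies 22 mm in from that edge and 14 mm from the notch's end. Axes as the rack's.
- slot_b (a point): Hanging place of the notch at -y of the rack (55 mm from its middle), level with the plate's top. The notch is 16 mm wide, open at the rack's -x edge (the robot's side); this point lies 22 mm in from that edge and 14 mm from the notch's end. Axes as the rack's.
- beaker: The tall stainless steel beaker standing loose on the bench, 0.5 to 0.85 kg, 120 mm high, 70 mm outer and 64 mm inner diameter, its lip flared to 82 mm over the top 14 mm; the inner floor is 6 mm thick. Origin at the centre of its underside, z up. The bristles rub its wall with about 2.5 mm of squeeze.
- glass_jar: Bystander: a low open glass bowl, 80 mm wide, 65 mm high. Origin at the centre of its underside.
- capacitor: Bystander: a black capacitor can, 60 mm in diameter, 108 mm high, standing. Origin at the centre of its underside.
- solvent: Bystander: a white plastic bottle, 64 mm in diameter, 160 mm high. Origin at the centre of its underside.
- screwdriver: Bystander: a screwdriver lying on the bench nearest the robot, 190 mm long.
- spool: Bystander: a metal spool, 56 mm in diameter, 46 mm high. Origin at the centre of its underside.
Mind the look-alikes: they are no part of the job. What is shaped like the brush but blue or purple is not meant.

How it is judged:
On the way, in this order (a step that is already met when the one before it is completed fails the run):
1. first stroke: the bristles reach the bottom of the beaker (tip within 12 mm of its inner floor), rubbing the wall (horizontal distance between brush and beaker below 0.03 m and z of brush in the frame of beaker below 0.018 m and contact force between brush and beaker above 0.05 N), for 0.05 s.
2. first stroke: the brush is drawn up until its tip is in the upper half of the beaker or at its mouth (62 to 113 mm above the inner floor) (horizontal distance between brush and beaker below 0.03 m and z of brush in the frame of beaker between 0.068 and 0.119 m), for 0.02 s.
3. second stroke: the bristles reach the bottom of the beaker (tip within 12 mm of its inner floor), rubbing the wall (all of step 1), for 0.05 s.
4. second stroke: the brush is drawn up until its tip is in the upper half of the beaker or at its mouth (62 to 113 mm above the inner floor) (all of step 2), for 0.02 s.
5. third stroke: the bristles reach the bottom of the beaker (tip within 12 mm of its inner floor), rubbing the wall (all of step 3), for 0.05 s.
6. third stroke: the brush is drawn up until its tip is in the upper half of the beaker or at its mouth (62 to 113 mm above the inner floor) (all of step 4), for 0.02 s.
At the end, for the whole second after the job is handed in: The round brush hangs upright (within 0.12 rad) and still in a rack notch, its collar's underside within 4 mm of the plate's top and within 9 mm of the hanging place; the beaker stands upright (0.1 rad) within 30 mm of where it began; the flat brush still hangs in its notch (within 20 mm) (((horizontal distance between brush_collar and slot_a below 0.009 m and z of brush_collar in the frame of slot_a between -0.004 and 0.004 m) or (horizontal distance between brush_collar and slot_b below 0.009 m and z of brush_collar in the frame of slot_b between -0.004 and 0.004 m)) and angle between each of brush, flat_brush's own z axis and vertical below 0.12 rad and linear speed of brush below 0.03 m/s and angle between beaker's own z axis and vertical below 0.1 rad and distance of beaker from where it was at the start of the episode below 0.03 m and distance of flat_brush from where it was at the start of the episode below 0.02 m); the robot touches nothing.
It fails at once if the beaker is tipped (over 0.3 rad) or moved more than 40 mm (lifting included) (angle between beaker's own z axis and vertical above 0.3 rad or distance of beaker from where it was at the start of the episode above 0.04 m).
It fails at once if the beaker is rammed with the brush (over 30 N) (contact force between brush and beaker above 30 N).
It fails at once if the flat brush is knocked (its origin moved over 60 mm) (distance of flat_brush from where it was at the start of the episode above 0.06 m).
It fails at once if a bystander is pushed more than 30 mm or knocked over (distance of any of glass_jar, capacitor, solvent, screwdriver, spool from where it was at the start of the episode above 0.03 m or angle between any of glass_jar, capacitor, solvent, screwdriver, spool's own z axis and vertical above 0.5 rad).
It also fails if it takes over 72 s, if anything falls off the work surface, if the arm or the gripper's body presses on something with over 40 N, if the wrist force passes 120 N, or if a joint passes its speed limit or range.

## Working session

There is one attempt and no reset: what is moved stays moved. The work goes in short steps, Python scripts to look and compute and a tool call to move; the robot and the scene stay as the last step left them, time stands still between calls to the robot, and variables do not carry over. Pictures are saved under pics/ and viewed, at most 10 in all, crops included, and the job is handed in when it is done.

Besides the shell and the picture viewer there is one more tool, called after ">>>" as a command line: name --argument value ..., lists and objects as JSON in quotes. step_arm: Moves the arm, as the interface text tells. Its arguments: {"type":"object","properties":{"moves":{"type":"array","items":{"type":"object","properties":{"rx":{"type":"number"},"ry":{"type":"number"},"rz":{"type":"number"},"dx":{"type":"number"},"dy":{"type":"number"},"dz":{"type":"number"},"gripper":{"type":"number"}}}},"grip_force":{"type":"number"}},"required":["moves"]}

```bash
mkdir -p pics
python3 - <<'E'
from bench import r
import cv2,numpy as np
o=r.get_obs();print({k:np.round(v,3).tolist() for k,v in o.items()},r.tcp_to_tips)
for n in("scene","top"):
    c=r.camera_info(n);print(n,c)
    cv2.imwrite(f"pics/{n}0.png",r.grab_frame(n))
E
```

```text
{'clock': 0.0, 'joints': [1.181, 0.478, 0.022, 1.556, -0.012, 1.109, -0.083], 'qvel': [0.0, 0.001, 0.001, -0.001, 0.0, -0.001, -0.001], 'tau': [-0.0, -59.645, 1.608, -28.12, 0.012, 0.009, 0.0], 'tcp_pos': [0.188, -0.648, 0.252], 'orientation': [-3.109, -0.441, 0.001], 'contact_force': [-0.585, 0.31, 0.373], 'moment': [0.016, -0.01, 0.055], 'gripper_force': 0.0, 'grip_width': 0.086} 0.022
scene {'mtx': array([[403.19355501,   0.        , 320.94361025],
       [  0.        , 403.19355501, 198.90639748],
       [  0.        ,   0.        ,   1.        ]]), 'rvec': array([ 1.50077196,  2.14834866, -0.79573647]), 'tvec': array([ 0.20415787, -0.32309707,  1.48065958])}
top {'mtx': array([[415.32377783,   0.        , 317.31484551],
       [  0.        , 415.32377783, 192.8625326 ],
       [  0.        ,   0.        ,   1.        ]]), 'rvec': array([ 2.14355721, -2.18762533,  0.13318025]), 'tvec': array([0.02582869, 0.59525618, 1.44886282])}
```

View pics/scene0.png

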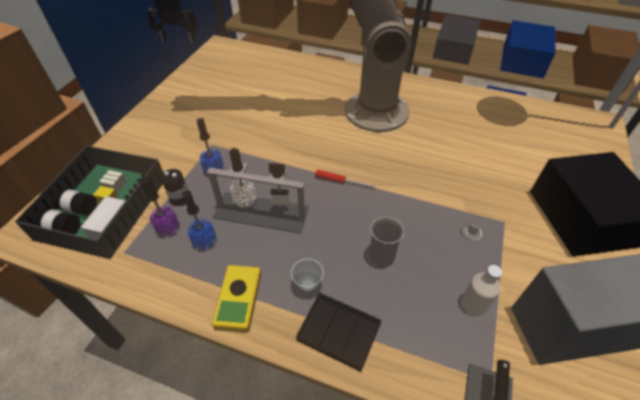

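View pics/top0.png

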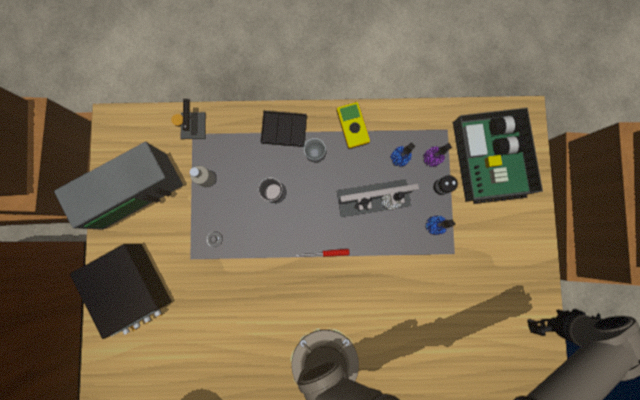

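The scene view shows the white round brush hanging in the rack at (243,190) with its handle at (235,160). The flat brush is at (279,185) and the beaker at (386,240). In the top view the brush is at (392,200), the flat brush at (363,204) and the beaker at (272,189).

Things that could be taken for the brush in the scene view:
- **Blue brushes:** (210,160) and (202,233)
- **Purple brush:** (164,220)
- **Flat brush:** (279,185)
- **White round brush in the rack:** (243,190). This is the one I choose.

I'll check it in a close crop.

Run:
```python
import cv2,numpy as np
s=cv2.imread("pics/scene0.png");t=cv2.imread("pics/top0.png")
def c(i,x,y,w,h):
    p=cv2.resize(i[y:y+h,x:x+w],None,fx=4,fy=4,interpolation=cv2.INTER_CUBIC)
    for k in range(0,w,10):
        cv2.line(p,(4*k,0),(4*k,8 if (x+k)%50 else 16),(0,255,255),1)
    for k in range(0,h,10):
        cv2.line(p,(0,4*k),(8 if (y+k)%50 else 16,4*k),(0,255,255),1)
    return p
a=np.hstack([c(s,205,140,110,95),c(s,340,205,90,95)])
b=np.hstack([c(t,330,165,100,55),c(t,225,160,100,55)])
cv2.imwrite("pics/crop0.png",np.vstack([a,b]))
```

```text
(no output)
```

View pics/crop0.png

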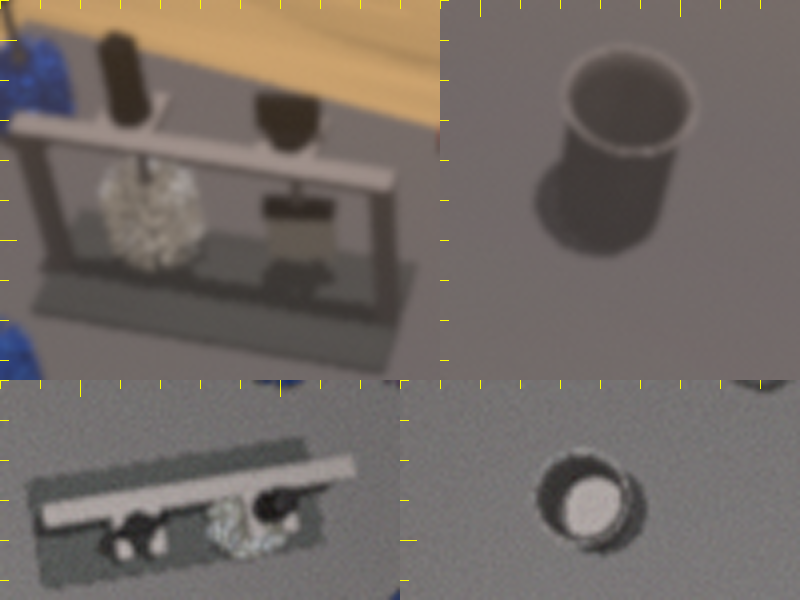

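```bash
cat > h.py <<'E'
from bench import r
import cv2,numpy as np
def ray(n,px,ci=None):
    c=ci or r.camera_info(n);R=cv2.Rodrigues(c["rvec"])[0];C=-R.T@c["tvec"]
    u=cv2.undistortPoints(np.array([[px]],float),c["mtx"],None)[0,0]
    d=R.T@np.r_[u,1];return C,d/np.linalg.norm(d)
def atz(n,px,z,ci=None):
    C,d=ray(n,px,ci);return C+d*(z-C[2])/d[2]
def tri(*rays):
    A=sum(np.eye(3)-np.outer(d,d) for C,d in rays);b=sum((np.eye(3)-np.outer(d,d))@C for C,d in rays)
    p=np.linalg.solve(A,b);return p,[np.linalg.norm((np.eye(3)-np.outer(d,d))@(p-C))*1e3 for C,d in rays]
E
python3 - <<'E'
from h import *
np.set_printoptions(precision=4,suppress=True)
for nm,a,b,z in[("handletop",(234.2,149.5),(402.5,194.5),.215),("handlemid",(236.1,160),(399.5,196.3),.186),("rim",(387.2,230),(271.2,190),.12)]:
    print(nm,tri(ray("scene",a),ray("top",b)),atz("scene",a,z),atz("top",b,z))
P=[atz("top",(330+x/4,165+(y-380)/4),.15) for x,y in((42,507),(46,527),(352,457),(356,477))]
print(np.array(P));d=P[0]-P[2]+P[1]-P[3];print("rack y dir deg",np.degrees(np.arctan2(d[1],d[0])),np.linalg.norm(d)/2)
m=sum(P)/4;u=d/np.linalg.norm(d);x=np.array([u[1],-u[0],0]);o=m-.023*x;print("x",x,"origin",o,"slota",o+.055*u,"slotb",o-.055*u)
E
```

```text
handletop (array([ 0.5635, -0.25  ,  0.2129]), [np.float64(2.2524786347654557), np.float64(2.2524786347654873)]) [ 0.5651 -0.2462  0.215 ] [ 0.5643 -0.2516  0.215 ]
handlemid (array([ 0.5627, -0.2498,  0.1749]), [np.float64(0.5637405719184384), np.float64(0.5637405719184001)]) [ 0.5723 -0.2421  0.186 ] [ 0.5618 -0.248   0.186 ]
rim (array([0.5993, 0.1725, 0.1106]), [np.float64(2.250260446101277), np.float64(2.2502604461012994)]) [0.606  0.1753 0.12  ] [0.5985 0.1693 0.12  ]
[[ 0.5679 -0.0612  0.15  ]
 [ 0.5513 -0.064   0.15  ]
 [ 0.6043 -0.3184  0.15  ]
 [ 0.5876 -0.3209  0.15  ]]
rack y dir deg 98.04223084678634 0.2595841850149924
x [0.9902 0.1399 0.    ] origin [ 0.555  -0.1944  0.15  ] slota [ 0.5473 -0.1399  0.15  ] slotb [ 0.5627 -0.2488  0.15  ]
```

The sizes agree: the bar comes out at 260 mm, slot_b at (0.563,-0.249), and the brush handle axis at (0.563,-0.250). The white round brush in the -y notch is confirmed. I'm moving above it, with clearance, for a wrist look.

>>> step_arm --moves '[{"rz": 8.1, "dz": -50}, {"dz": -55}, {"dx": 36.4, "dy": -34.2}, {"dx": 36.4, "dy": -34.2}, {"dx": 36.4, "dy": -34.2}, {"dx": 36.4, "dy": -34.2}, {"dx": 36.4, "dy": -34.2}, {"dx": 36.4, "dy": -34.2}, {"dx": 36.4, "dy": -34.2}, {"dx": 36.4, "dy": -34.2}, {"dx": 36.4, "dy": -34.2}, {"dx": 36.4, "dy": -34.2}, {}, {}]'

```text
invalid input at $.moves[0]: expected keys rx, ry, rz, dx, dy, dz, gripper
```

```bash
cat >> h.py <<'E'
from scipy.spatial.transform import Rotation as Ro
np.set_printoptions(precision=4,suppress=True)
def goto(p):
    o=r.get_obs();R=Ro.from_rotvec(o["orientation"]).as_matrix()
    print("tcp",np.array(o["tcp_pos"]),"tool x deg",np.degrees(np.arctan2(R[1,0],R[0,0])),"z",R[:,2],"move mm",R.T@(np.array(p)-o["tcp_pos"])*1e3)
def proj(n,p,ci=None):
    c=ci or r.camera_info(n);return cv2.projectPoints(np.array([p],float),c["rvec"],c["tvec"],c["mtx"],None)[0].ravel()
E
python3 - <<'E'
from h import *
goto((.5627,-.2495,.187));print(r.get_obs()["joints"],r.get_obs()["clock"])
c=r.camera_info("wrist");print(c);cv2.imwrite("pics/w1.png",r.grab_frame("wrist"))
print(proj("wrist",(.5627,-.2495,.215),c),proj("wrist",(.5627,-.2488,.15),c))
E
```

```text
tcp [ 0.1875 -0.6479  0.2524] tool x deg 16.14684952792381 z [-0.0006  0.0015 -1.    ] move mm [ 471.1617 -278.2518   65.8227]
[ 1.1809  0.4777  0.0224  1.5563 -0.0115  1.1093 -0.0831] 0.1
{'mtx': array([[319.8876,   0.    , 319.6632],
       [  0.    , 319.8876, 200.0442],
       [  0.    ,   0.    ,   1.    ]]), 'rvec': array([-2.3069,  1.7323,  0.2692]), 'tvec': array([-0.6744, -0.0395,  0.3795])}
[-2471.2793 -4046.1227] [ -631.2687 -1311.2054]
```

View pics/w1.png

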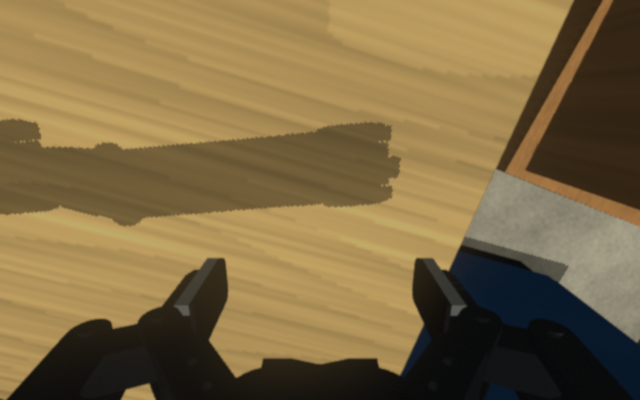

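The move was refused because every key is needed in each row, so this wrist picture only shows the bare table and the fingers. I'm resending it in full.

>>> step_arm --moves '[{"rx": 0, "ry": 0, "rz": 8.1, "dx": 0, "dy": 0, "dz": -50, "gripper": 1}, {"rx": 0, "ry": 0, "rz": 0, "dx": 0, "dy": 0, "dz": -55, "gripper": 1}, {"rx": 0, "ry": 0, "rz": 0, "dx": 36.4, "dy": -34.2, "dz": 0, "gripper": 1}, {"rx": 0, "ry": 0, "rz": 0, "dx": 36.4, "dy": -34.2, "dz": 0, "gripper": 1}, {"rx": 0, "ry": 0, "rz": 0, "dx": 36.4, "dy": -34.2, "dz": 0, "gripper": 1}, {"rx": 0, "ry": 0, "rz": 0, "dx": 36.4, "dy": -34.2, "dz": 0, "gripper": 1}, {"rx": 0, "ry": 0, "rz": 0, "dx": 36.4, "dy": -34.2, "dz": 0, "gripper": 1}, {"rx": 0, "ry": 0, "rz": 0, "dx": 36.4, "dy": -34.2, "dz": 0, "gripper": 1}, {"rx": 0, "ry": 0, "rz": 0, "dx": 36.4, "dy": -34.2, "dz": 0, "gripper": 1}, {"rx": 0, "ry": 0, "rz": 0, "dx": 36.4, "dy": -34.2, "dz": 0, "gripper": 1}, {"rx": 0, "ry": 0, "rz": 0, "dx": 36.4, "dy": -34.2, "dz": 0, "gripper": 1}, {"rx": 0, "ry": 0, "rz": 0, "dx": 36.4, "dy": -34.2, "dz": 0, "gripper": 1}, {"rx": 0, "ry": 0, "rz": 0, "dx": 0, "dy": 0, "dz": 0, "gripper": 1}, {"rx": 0, "ry": 0, "rz": 0, "dx": 0, "dy": 0, "dz": 0, "gripper": 1}]'

```text
clock: 1.9
tcp_pos: [0.4998, -0.2592, 0.358]
orientation: [3.134, 0.22, -0.001]
contact_force: [0.0, -0.5, -0.3]
grip_width: 0.0853
gripper_force: 0.0
```

Run:
```python
from h import *
goto((.5627,-.2495,.187));print(r.get_obs()["joints"],r.get_obs()["clock"])
c=r.camera_info("wrist");np.save("w2.npy",np.r_[c["rvec"],c["tvec"]]);cv2.imwrite("pics/w2.png",r.grab_frame("wrist"))
print(proj("wrist",(.5627,-.2495,.215),c),proj("wrist",(.5627,-.2488,.15),c))
```

```text
tcp [ 0.4998 -0.2592  0.358 ] tool x deg 8.039245766706436 z [-0.0008 -0.0003 -1.    ] move mm [ 63.7453  -0.8641 170.9504]
[ 0.541   0.2209 -0.208   1.6807  0.0483  1.2456 -1.108 ] 1.9
[318.3279 116.7087] [317.8492 113.0431]
```

View pics/w2.png

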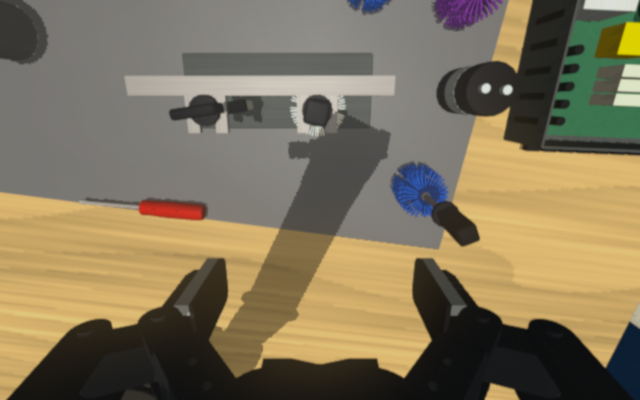

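The rack is square to the view. The white brush's handle is at (317,110), the flat brush handle at (205,110), and a blue look-alike at (420,190). I'm enlarging it for the handle's yaw and centre.

Run:
```python
from h import *
i=cv2.imread("pics/w2.png")
cv2.imwrite("pics/w2c.png",cv2.resize(i[65:145,110:410],None,fx=2.66,fy=2.66,interpolation=cv2.INTER_CUBIC))
a=cv2.resize(i[80:140,275:360],None,fx=9,fy=9,interpolation=cv2.INTER_CUBIC);cv2.imwrite("pics/w2d.png",a)
c=r.camera_info("wrist");R=cv2.Rodrigues(c["rvec"])[0];print("cam",-R.T@c["tvec"],R[2])
for p in((125,76),(395,76),(127,95),(395,95)):print(p,atz("wrist",p,.15,c))
```

```text
cam [ 0.5762 -0.2493  0.4785] [-0.2996 -0.0428 -0.9531]
(125, 76) [ 0.5707 -0.0618  0.15  ]
(395, 76) [ 0.6066 -0.3182  0.15  ]
(127, 95) [ 0.5533 -0.063   0.15  ]
(395, 95) [ 0.5896 -0.3219  0.15  ]
```

View pics/w2d.png

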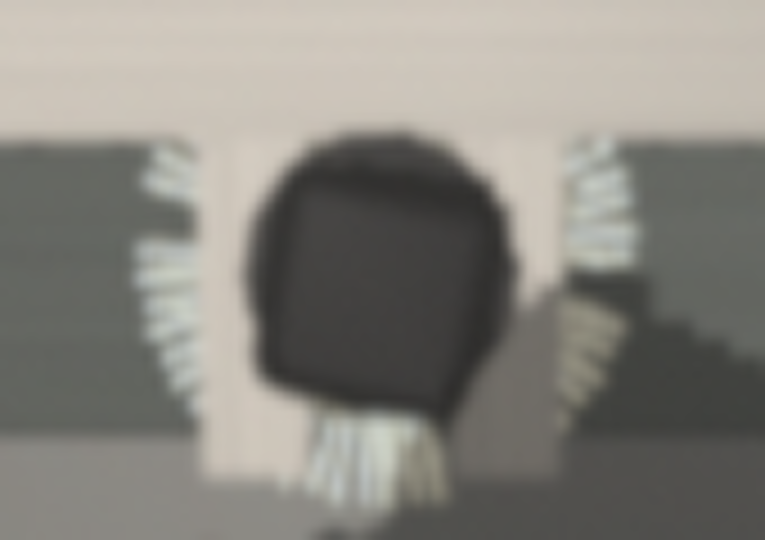

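Run:
```python
from h import *
c=r.camera_info("wrist")
q=np.array([(305,188),(490,213),(448,411),(273,376)])/9+[275,80]
P=np.array([atz("wrist",p,.215,c) for p in q]);print(P.mean(0),np.linalg.norm(np.roll(P,-1,0)-P,axis=1))
for k in range(4):
    d=P[(k+1)%4]-P[k];print(np.degrees(np.arctan2(d[1],d[0]))%90)
print("collar",atz("wrist",(317.4,109.2),.158,c), tri(ray("top",(402.5,194.5)),ray("wrist",q.mean(0),c)))
Q=[atz("wrist",p,.15,c) for p in((275+200/9,80+300/9),(275+565/9,80+300/9))];print("prongs",Q)
S=np.mean([atz("wrist",p,.15,c) for p in((125,76),(395,76),(127,95),(395,95))],0);x=np.array([.9902,.1399,0]);u=np.array([-.1399,.9902,0])
print("slot b",S-.023*x-.055*u)
```

```text
[ 0.565 -0.249  0.215] [0.0163 0.0173 0.0159 0.0163]
0.6188692764095975
85.99981114580098
86.93387711765178
87.31528616660077
collar [ 0.5662 -0.2487  0.158 ] (array([ 0.5644, -0.2496,  0.2216]), [np.float64(1.0717203762423926), np.float64(1.0717203762423813)])
prongs [array([ 0.5592, -0.2294,  0.15  ]), array([ 0.5648, -0.2693,  0.15  ])]
slot b [ 0.565  -0.2489  0.15  ]
```

>>> step_arm --moves '[{"rx": 0, "ry": 0, "rz": 10.3, "dx": 0, "dy": 0, "dz": 0, "gripper": 1}, {"rx": 0, "ry": 0, "rz": 0, "dx": 32, "dy": -6.5, "dz": 0, "gripper": 1}, {"rx": 0, "ry": 0, "rz": 0, "dx": 32.5, "dy": -6.4, "dz": 0, "gripper": 1}, {"rx": 0, "ry": 0, "rz": 0, "dx": 0, "dy": 0, "dz": 40, "gripper": 1}, {"rx": 0, "ry": 0, "rz": 0, "dx": 0, "dy": 0, "dz": 40, "gripper": 1}, {"rx": 0, "ry": 0, "rz": 0, "dx": 0, "dy": 0, "dz": 0, "gripper": 1}]'

```text
clock: 2.7
tcp_pos: [0.5625, -0.2495, 0.2752]
orientation: [-3.139, 0.066, 0.011]
contact_force: [0.4, -0.3, -0.2]
grip_width: 0.0856
gripper_force: 0.0
```

Run:
```python
from h import *
goto((.5648,-.2489,.19))
```

```text
tcp [ 0.5625 -0.2495  0.2752] tool x deg -2.394036416242174 z [-0.0067  0.0017 -1.    ] move mm [ 2.8615 -0.5628 85.1744]
```

>>> step_arm --moves '[{"rx": 0, "ry": 0, "rz": 0, "dx": 2, "dy": -0.5, "dz": 30, "gripper": 1}, {"rx": 0, "ry": 0, "rz": 0, "dx": 0, "dy": 0, "dz": 30, "gripper": 1}, {"rx": 0, "ry": 0, "rz": 0, "dx": 0, "dy": 0, "dz": 23, "gripper": 1}, {"rx": 0, "ry": 0, "rz": 0, "dx": 0, "dy": 0, "dz": 0, "gripper": 1}, {"rx": 0, "ry": 0, "rz": 0, "dx": 0, "dy": 0, "dz": 0, "gripper": 1}]'

```text
clock: 3.32
tcp_pos: [0.5682, -0.249, 0.1975]
orientation: [3.14, -0.063, 0.004]
contact_force: [0.8, 0.3, 1.1]
grip_width: 0.0855
gripper_force: 0.0
```

Run:
```python
from h import *
goto((.5648,-.2489,.19));print(r.get_obs()["contact_force"])
```

```text
tcp [ 0.5682 -0.249   0.1975] tool x deg -2.311463296279894 z [ 0.0028 -0.0012 -1.    ] move mm [-3.4454  0.0414  7.51  ]
[0.7815 0.2974 1.0588]
```

>>> step_arm --moves '[{"rx": 0, "ry": 0, "rz": 0, "dx": 0, "dy": 0, "dz": 0, "gripper": 1}, {"rx": 0, "ry": 0, "rz": 0, "dx": 0, "dy": 0, "dz": 0, "gripper": 1}, {"rx": 0, "ry": 0, "rz": 0, "dx": 0, "dy": 0, "dz": 0, "gripper": 1}]'

```text
clock: 3.7
tcp_pos: [0.5674, -0.2481, 0.1957]
orientation: [3.141, -0.062, 0.001]
contact_force: [-0.7, 0.3, -0.6]
grip_width: 0.0853
gripper_force: 0.0
```

Run:
```python
from h import *
goto((.5648,-.2489,.19));print(r.get_obs()["contact_force"])
```

```text
tcp [ 0.5674 -0.2481  0.1957] tool x deg -2.2533097696870525 z [ 0.0005 -0.0003 -1.    ] move mm [-2.546   0.8937  5.7291]
[-0.6775  0.3466 -0.5741]
```

>>> step_arm --grip_force 60 --moves '[{"rx": 0, "ry": 0, "rz": 0, "dx": -2.5, "dy": 0.8, "dz": 5, "gripper": 1}, {"rx": 0, "ry": 0, "rz": 0, "dx": 0, "dy": 0, "dz": 0, "gripper": 1}, {"rx": 0, "ry": 0, "rz": 0, "dx": 0, "dy": 0, "dz": 0, "gripper": -1}, {"rx": 0, "ry": 0, "rz": 0, "dx": 0, "dy": 0, "dz": 0, "gripper": -1}, {"rx": 0, "ry": 0, "rz": 0, "dx": 0, "dy": 0, "dz": 0, "gripper": -1}, {"rx": 0, "ry": 0, "rz": 0, "dx": 0, "dy": 0, "dz": 0, "gripper": -1}, {"rx": 0, "ry": 0, "rz": 0, "dx": 0, "dy": 0, "dz": 0, "gripper": -1}, {"rx": 0, "ry": 0, "rz": 0, "dx": 0, "dy": 0, "dz": 0, "gripper": -1}]'

```text
clock: 4.7
tcp_pos: [0.5648, -0.2486, 0.1904]
orientation: [-3.141, 0.062, -0.0]
contact_force: [-1.2, 0.2, 0.9]
grip_width: 0.0194
gripper_force: 58.7
```

Run:
```python
from h import *
goto((.5648,-.2489,.19));o=r.get_obs();print(o["contact_force"],o["grip_width"],o["gripper_force"],o["moment"])
```

```text
tcp [ 0.5648 -0.2486  0.1904] tool x deg -2.246554406019961 z [ 0.0002  0.0001 -1.    ] move mm [-0.0211  0.3064  0.4107]
[-1.164   0.1794  0.8623] 0.019414772353264387 58.68101477622986 [ 0.1582  0.0162 -0.021 ]
```

The brush is gripped: width 19.4 mm, and the tip sits 175 mm below the TCP. Next I lift it, draw it out along rack −x, and raise it.

>>> step_arm --moves '[{"rx": 0, "ry": 0, "rz": 0, "dx": 0, "dy": 0, "dz": -8, "gripper": -1}, {"rx": 0, "ry": 0, "rz": 0, "dx": 0, "dy": 0, "dz": -12, "gripper": -1}, {"rx": 0, "ry": 0, "rz": 0, "dx": 0, "dy": 0, "dz": -4, "gripper": -1}, {"rx": 0, "ry": 0, "rz": 0, "dx": 0, "dy": 0, "dz": 0, "gripper": -1}, {"rx": 0, "ry": 0, "rz": 0, "dx": -14.8, "dy": 2.7, "dz": 0, "gripper": -1}, {"rx": 0, "ry": 0, "rz": 0, "dx": -19.7, "dy": 3.6, "dz": 0, "gripper": -1}, {"rx": 0, "ry": 0, "rz": 0, "dx": -19.7, "dy": 3.6, "dz": 0, "gripper": -1}, {"rx": 0, "ry": 0, "rz": 0, "dx": -19.7, "dy": 3.6, "dz": 0, "gripper": -1}, {"rx": 0, "ry": 0, "rz": 0, "dx": -14.8, "dy": 2.7, "dz": 0, "gripper": -1}, {"rx": 0, "ry": 0, "rz": 0, "dx": 0, "dy": 0, "dz": 0, "gripper": -1}, {"rx": 0, "ry": 0, "rz": 0, "dx": 0, "dy": 0, "dz": -20, "gripper": -1}, {"rx": 0, "ry": 0, "rz": 0, "dx": 0, "dy": 0, "dz": -40, "gripper": -1}, {"rx": 0, "ry": 0, "rz": 0, "dx": 0, "dy": 0, "dz": -40, "gripper": -1}, {"rx": 0, "ry": 0, "rz": 0, "dx": 0, "dy": 0, "dz": -40, "gripper": -1}, {"rx": 0, "ry": 0, "rz": 0, "dx": 0, "dy": 0, "dz": -25, "gripper": -1}, {"rx": 0, "ry": 0, "rz": 0, "dx": 0, "dy": 0, "dz": 0, "gripper": -1}]'

```text
clock: 6.7
tcp_pos: [0.477, -0.2615, 0.3812]
orientation: [3.139, -0.061, 0.007]
contact_force: [-0.3, -0.7, -2.7]
grip_width: 0.0192
gripper_force: 58.8
```

>>> step_arm --moves '[{"rx": 0, "ry": 0, "rz": 0, "dx": 2, "dy": -18, "dz": 0, "gripper": -1}, {"rx": 0, "ry": 0, "rz": 0, "dx": 3.5, "dy": -36, "dz": 0, "gripper": -1}, {"rx": 0, "ry": 0, "rz": 0, "dx": 3.5, "dy": -36, "dz": 0, "gripper": -1}, {"rx": 0, "ry": 0, "rz": 0, "dx": 3.5, "dy": -36, "dz": 0, "gripper": -1}, {"rx": 0, "ry": 0, "rz": 0, "dx": 3.5, "dy": -36, "dz": 0, "gripper": -1}, {"rx": 0, "ry": 0, "rz": 0, "dx": 3.5, "dy": -36, "dz": 0, "gripper": -1}, {"rx": 0, "ry": 0, "rz": 0, "dx": 3.5, "dy": -36, "dz": 0, "gripper": -1}, {"rx": 0, "ry": 0, "rz": 0, "dx": 3.5, "dy": -36, "dz": 0, "gripper": -1}, {"rx": 0, "ry": 0, "rz": 0, "dx": 3.5, "dy": -36, "dz": 0, "gripper": -1}, {"rx": 0, "ry": 0, "rz": 0, "dx": 3.5, "dy": -36, "dz": 0, "gripper": -1}, {"rx": 0, "ry": 0, "rz": 0, "dx": 3.5, "dy": -36, "dz": 0, "gripper": -1}, {"rx": 0, "ry": 0, "rz": 0, "dx": 3.5, "dy": -36, "dz": 0, "gripper": -1}, {"rx": 0, "ry": 0, "rz": 0, "dx": 1, "dy": -20, "dz": 0, "gripper": -1}, {"rx": 0, "ry": 0, "rz": 0, "dx": 0, "dy": 0, "dz": 0, "gripper": -1}, {"rx": 0, "ry": 0, "rz": 0, "dx": 0, "dy": 0, "dz": 0, "gripper": -1}, {"rx": 0, "ry": 0, "rz": 0, "dx": 0, "dy": 0, "dz": 0, "gripper": -1}]'

```text
clock: 8.7
tcp_pos: [0.5339, 0.1694, 0.3789]
orientation: [3.14, -0.065, -0.001]
contact_force: [0.1, -0.5, -1.9]
grip_width: 0.0193
gripper_force: 58.9
```

Run:
```python
from h import *
goto((.5985,.1693,.38));o=r.get_obs();print(o["grip_width"],o["gripper_force"],o["contact_force"])
c=r.camera_info("wrist");i=r.grab_frame("wrist");cv2.imwrite("pics/w3.png",i)
t=r.grab_frame("top");cv2.imwrite("pics/t3.png",t)
print(proj("wrist",(.5985,.1693,.12),c),proj("top",(*o["tcp_pos"][:2],.2)))
a=i;b=cv2.resize(t[150:240,210:354],(640,400),interpolation=cv2.INTER_CUBIC)
cv2.imwrite("pics/c3.png",cv2.resize(i,(800,500)))
```

```text
tcp [0.5339 0.1694 0.3789] tool x deg -2.354605045665233 z [-0.0005 -0.0007 -1.    ] move mm [64.5352 -2.5458 -1.0892]
0.019337019227164277 58.86434018611908 [ 0.1009 -0.5433 -1.8687]
[317.0634 110.4937] [268.7129 207.2427]
```

View pics/c3.png

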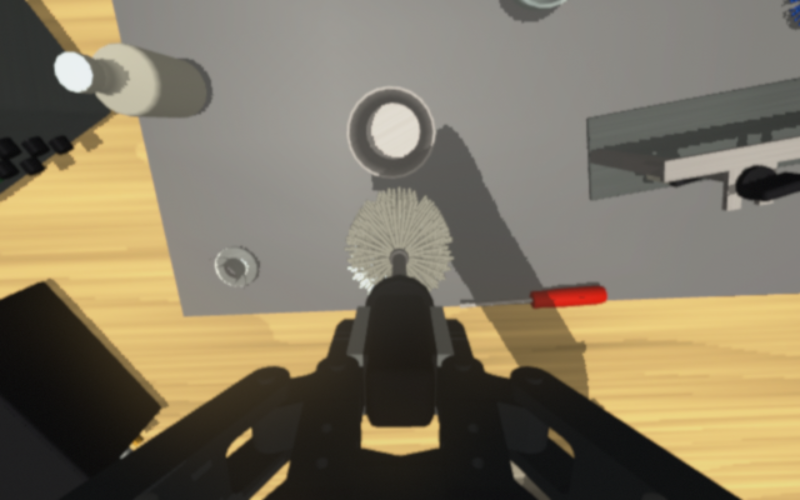

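The brush hangs straight in the grip. The beaker rim is centred at (391.5,132), which is (313,105.6) in the full frame, and the way is clear.

Run:
```python
from h import *
c=r.camera_info("wrist");p=(313.2,105.6)
b=atz("wrist",p,.12,c);print(b,atz("wrist",(349/1.25,105.6),.12,c),atz("wrist",(435/1.25,105.6),.12,c))
print(tri(ray("wrist",p,c),ray("top",(271.2,190))),tri(ray("wrist",p,c),ray("top",(271.2,190)),ray("scene",(387.2,230))))
print("floor",atz("wrist",(395/1.25,130/1.25),.006,c))
i=cv2.imread("pics/w3.png");cv2.imwrite("pics/x.png",i)
goto((b[0],b[1],.34))
```

```text
[0.6043 0.1738 0.12  ] [0.6058 0.2125 0.12  ] [0.6027 0.1342 0.12  ]
(array([0.6037, 0.1742, 0.0765]), [np.float64(0.4790448082319048), np.float64(0.47904480823192663)]) (array([0.6014, 0.173 , 0.1123]), [np.float64(2.891235629953445), np.float64(3.413509014314903), np.float64(2.135055582079919)])
floor [0.6043 0.1718 0.006 ]
tcp [0.534  0.1696 0.3792] tool x deg -2.343945958235517 z [ 0.     -0.0004 -1.    ] move mm [70.0255 -7.0491 39.2405]
```

>>> step_arm --moves '[{"rx": 0, "ry": 0, "rz": 0, "dx": 20, "dy": -2, "dz": 0, "gripper": -1}, {"rx": 0, "ry": 0, "rz": 0, "dx": 29, "dy": -2, "dz": 0, "gripper": -1}, {"rx": 0, "ry": 0, "rz": 0, "dx": 20, "dy": -1.7, "dz": 0, "gripper": -1}, {"rx": 0, "ry": 0, "rz": 0, "dx": 0, "dy": 0, "dz": 20, "gripper": -1}, {"rx": 0, "ry": 0, "rz": 0, "dx": 0, "dy": 0, "dz": 30, "gripper": -1}, {"rx": 0, "ry": 0, "rz": 0, "dx": 0, "dy": 0, "dz": 14, "gripper": -1}, {"rx": 0, "ry": 0, "rz": 0, "dx": 0, "dy": 0, "dz": 0, "gripper": -1}, {"rx": 0, "ry": 0, "rz": 0, "dx": 0, "dy": 0, "dz": 0, "gripper": -1}, {"rx": 0, "ry": 0, "rz": 0, "dx": 0, "dy": 0, "dz": 0, "gripper": -1}]'

```text
clock: 9.93
tcp_pos: [0.6037, 0.1738, 0.3166]
orientation: [-3.14, 0.062, -0.003]
contact_force: [0.2, 0.2, -2.1]
grip_width: 0.0196
gripper_force: 58.8
```

Run:
```python
from h import *
goto((.603,.1725,.187));print(r.get_obs()["contact_force"],r.get_obs()["moment"])
c=r.camera_info("wrist");i=r.grab_frame("wrist");s=r.grab_frame("scene")
a=cv2.resize(s[150:270,330:450],(480,480),interpolation=cv2.INTER_CUBIC)
b=cv2.resize(i[100:340,240:400],(320,480),interpolation=cv2.INTER_CUBIC)
cv2.imwrite("pics/c4.png",np.hstack([a,b]))
```

```text
tcp [0.6037 0.1738 0.3166] tool x deg -2.2592944007775273 z [ 0.0021  0.0007 -1.    ] move mm [ -0.9013   1.454  129.627 ]
[ 0.1779  0.2167 -2.1277] [ 0.0026 -0.0029  0.0306]
```

View pics/c4.png

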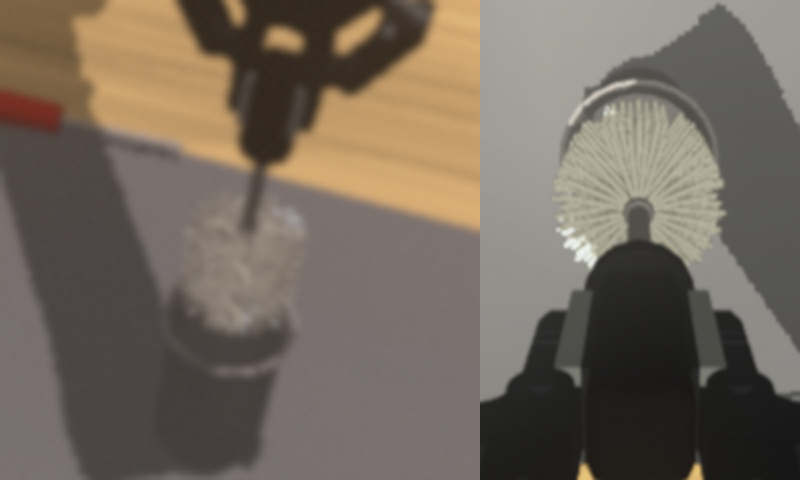

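The brush head is centred over the beaker mouth: the rim spans 558–719 and the head 556–721 in the wrist crop. I'm lowering it gently.

>>> step_arm --moves '[{"rx": 0, "ry": 0, "rz": 0, "dx": 0, "dy": 0, "dz": 10, "gripper": -1}, {"rx": 0, "ry": 0, "rz": 0, "dx": 0, "dy": 0, "dz": 15, "gripper": -1}, {"rx": 0, "ry": 0, "rz": 0, "dx": 0, "dy": 0, "dz": 15, "gripper": -1}, {"rx": 0, "ry": 0, "rz": 0, "dx": 0, "dy": 0, "dz": 15, "gripper": -1}, {"rx": 0, "ry": 0, "rz": 0, "dx": 0, "dy": 0, "dz": 15, "gripper": -1}, {"rx": 0, "ry": 0, "rz": 0, "dx": 0, "dy": 0, "dz": 10, "gripper": -1}, {"rx": 0, "ry": 0, "rz": 0, "dx": 0, "dy": 0, "dz": 0, "gripper": -1}, {"rx": 0, "ry": 0, "rz": 0, "dx": 0, "dy": 0, "dz": 0, "gripper": -1}]'

```text
clock: 11.02
tcp_pos: [0.6032, 0.1736, 0.2354]
orientation: [3.141, -0.062, -0.0]
contact_force: [-0.2, 0.5, -2.2]
grip_width: 0.0195
gripper_force: 58.7
```

Run:
```python
from h import *
goto((.6035,.1730,.187));print(r.get_obs()["contact_force"],r.get_obs()["moment"])
```

```text
tcp [0.6032 0.1736 0.2354] tool x deg -2.2543517406406104 z [-0.0001 -0.     -1.    ] move mm [ 0.3625  0.5935 48.4261]
[-0.2307  0.5001 -2.1915] [0.0122 0.1363 0.0608]
```

>>> step_arm --moves '[{"rx": 0, "ry": 0, "rz": 0, "dx": 0, "dy": 0, "dz": 12, "gripper": -1}, {"rx": 0, "ry": 0, "rz": 0, "dx": 0, "dy": 0, "dz": 12, "gripper": -1}, {"rx": 0, "ry": 0, "rz": 0, "dx": 0, "dy": 0, "dz": 12, "gripper": -1}, {"rx": 0, "ry": 0, "rz": 0, "dx": 0, "dy": 0, "dz": 7, "gripper": -1}, {"rx": 0, "ry": 0, "rz": 0, "dx": 0, "dy": 0, "dz": 3, "gripper": -1}, {"rx": 0, "ry": 0, "rz": 0, "dx": 0, "dy": 0, "dz": 0, "gripper": -1}, {"rx": 0, "ry": 0, "rz": 0, "dx": 0, "dy": 0, "dz": 0, "gripper": -1}, {"rx": 0, "ry": 0, "rz": 0, "dx": 0, "dy": 0, "dz": 0, "gripper": -1}]'

```text
clock: 12.02
tcp_pos: [0.6032, 0.1736, 0.1894]
orientation: [3.141, -0.062, 0.0]
contact_force: [0.4, 0.2, -2.4]
grip_width: 0.0192
gripper_force: 58.9
```

Run:
```python
from h import *
goto((.6035,.1730,.187));print(r.get_obs()["contact_force"],r.get_obs()["moment"])
```

```text
tcp [0.6032 0.1736 0.1894] tool x deg -2.2551814243828816 z [ 0.0001 -0.     -1.    ] move mm [0.3704 0.5439 2.436 ]
[ 0.3738  0.156  -2.3695] [-0.0215  0.1359 -0.0189]
```

>>> step_arm --moves '[{"rx": 0, "ry": 0, "rz": 0, "dx": 0, "dy": 0, "dz": 3, "gripper": -1}, {"rx": 0, "ry": 0, "rz": 0, "dx": 1.5, "dy": 0, "dz": 0, "gripper": -1}, {"rx": 0, "ry": 0, "rz": 0, "dx": 0, "dy": 0, "dz": 0, "gripper": -1}, {"rx": 0, "ry": 0, "rz": 0, "dx": -3, "dy": 0, "dz": 0, "gripper": -1}, {"rx": 0, "ry": 0, "rz": 0, "dx": 1.5, "dy": 0, "dz": 0, "gripper": -1}, {"rx": 0, "ry": 0, "rz": 0, "dx": 0, "dy": 0, "dz": -12, "gripper": -1}, {"rx": 0, "ry": 0, "rz": 0, "dx": 0, "dy": 0, "dz": -18, "gripper": -1}, {"rx": 0, "ry": 0, "rz": 0, "dx": 0, "dy": 0, "dz": -18, "gripper": -1}, {"rx": 0, "ry": 0, "rz": 0, "dx": 0, "dy": 0, "dz": -18, "gripper": -1}, {"rx": 0, "ry": 0, "rz": 0, "dx": 0, "dy": 0, "dz": -12, "gripper": -1}, {"rx": 0, "ry": 0, "rz": 0, "dx": 0, "dy": 0, "dz": 0, "gripper": -1}, {"rx": 0, "ry": 0, "rz": 0, "dx": 0, "dy": 0, "dz": 0, "gripper": -1}]'

```text
clock: 13.52
tcp_pos: [0.6031, 0.1735, 0.2641]
orientation: [3.141, -0.062, -0.0]
contact_force: [-0.0, 0.7, -1.3]
grip_width: 0.0195
gripper_force: 59.0
```

Run:
```python
from h import *
goto((.6035,.1730,.187));print(r.get_obs()["contact_force"],r.get_obs()["moment"])
```

```text
tcp [0.6031 0.1735 0.2641] tool x deg -2.255399887510057 z [-0.     -0.0001 -1.    ] move mm [ 0.3925  0.474  77.0805]
[-0.0353  0.7189 -1.3355] [ 0.0615  0.0285 -0.0092]
```

First stroke is done, with the tip now at about 89 mm. Strokes two and three follow.

>>> step_arm --moves '[{"rx": 0, "ry": 0, "rz": 0, "dx": 0, "dy": 0, "dz": 12, "gripper": -1}, {"rx": 0, "ry": 0, "rz": 0, "dx": 0, "dy": 0, "dz": 18, "gripper": -1}, {"rx": 0, "ry": 0, "rz": 0, "dx": 0, "dy": 0, "dz": 18, "gripper": -1}, {"rx": 0, "ry": 0, "rz": 0, "dx": 0, "dy": 0, "dz": 17, "gripper": -1}, {"rx": 0, "ry": 0, "rz": 0, "dx": 0, "dy": 0, "dz": 8, "gripper": -1}, {"rx": 0, "ry": 0, "rz": 0, "dx": 0, "dy": 0, "dz": 4, "gripper": -1}, {"rx": 0, "ry": 0, "rz": 0, "dx": 0, "dy": 0, "dz": 0, "gripper": -1}, {"rx": 0, "ry": 0, "rz": 0, "dx": 0, "dy": 0, "dz": 0, "gripper": -1}]'

```text
clock: 14.52
tcp_pos: [0.6032, 0.1735, 0.1876]
orientation: [-3.141, 0.062, -0.0]
contact_force: [0.6, -0.5, -2.0]
grip_width: 0.0193
gripper_force: 58.8
```

>>> step_arm --moves '[{"rx": 0, "ry": 0, "rz": 0, "dx": 1.5, "dy": 0, "dz": 0, "gripper": -1}, {"rx": 0, "ry": 0, "rz": 0, "dx": 0, "dy": 0, "dz": 0, "gripper": -1}, {"rx": 0, "ry": 0, "rz": 0, "dx": -3, "dy": 0, "dz": 0, "gripper": -1}, {"rx": 0, "ry": 0, "rz": 0, "dx": 1.5, "dy": 0, "dz": 0, "gripper": -1}, {"rx": 0, "ry": 0, "rz": 0, "dx": 0, "dy": 0, "dz": -12, "gripper": -1}, {"rx": 0, "ry": 0, "rz": 0, "dx": 0, "dy": 0, "dz": -18, "gripper": -1}, {"rx": 0, "ry": 0, "rz": 0, "dx": 0, "dy": 0, "dz": -18, "gripper": -1}, {"rx": 0, "ry": 0, "rz": 0, "dx": 0, "dy": 0, "dz": -18, "gripper": -1}, {"rx": 0, "ry": 0, "rz": 0, "dx": 0, "dy": 0, "dz": -11, "gripper": -1}, {"rx": 0, "ry": 0, "rz": 0, "dx": 0, "dy": 0, "dz": 0, "gripper": -1}, {"rx": 0, "ry": 0, "rz": 0, "dx": 0, "dy": 0, "dz": 0, "gripper": -1}]'

```text
clock: 15.9
tcp_pos: [0.6031, 0.1735, 0.2641]
orientation: [3.141, -0.062, -0.0]
contact_force: [0.2, -0.8, -0.8]
grip_width: 0.0196
gripper_force: 59.0
```

>>> step_arm --moves '[{"rx": 0, "ry": 0, "rz": 0, "dx": 0, "dy": 0, "dz": 12, "gripper": -1}, {"rx": 0, "ry": 0, "rz": 0, "dx": 0, "dy": 0, "dz": 18, "gripper": -1}, {"rx": 0, "ry": 0, "rz": 0, "dx": 0, "dy": 0, "dz": 18, "gripper": -1}, {"rx": 0, "ry": 0, "rz": 0, "dx": 0, "dy": 0, "dz": 17, "gripper": -1}, {"rx": 0, "ry": 0, "rz": 0, "dx": 0, "dy": 0, "dz": 8, "gripper": -1}, {"rx": 0, "ry": 0, "rz": 0, "dx": 0, "dy": 0, "dz": 4, "gripper": -1}, {"rx": 0, "ry": 0, "rz": 0, "dx": 0, "dy": 0, "dz": 0, "gripper": -1}, {"rx": 0, "ry": 0, "rz": 0, "dx": 0, "dy": 0, "dz": 0, "gripper": -1}]'

```text
clock: 16.9
tcp_pos: [0.6032, 0.1736, 0.1876]
orientation: [3.141, -0.062, 0.0]
contact_force: [-0.4, 0.0, -3.3]
grip_width: 0.019
gripper_force: 58.8
```

>>> step_arm --moves '[{"rx": 0, "ry": 0, "rz": 0, "dx": 1.5, "dy": 0, "dz": 0, "gripper": -1}, {"rx": 0, "ry": 0, "rz": 0, "dx": 0, "dy": 0, "dz": 0, "gripper": -1}, {"rx": 0, "ry": 0, "rz": 0, "dx": -3, "dy": 0, "dz": 0, "gripper": -1}, {"rx": 0, "ry": 0, "rz": 0, "dx": 1.5, "dy": 0, "dz": 0, "gripper": -1}, {"rx": 0, "ry": 0, "rz": 0, "dx": 0, "dy": 0, "dz": -12, "gripper": -1}, {"rx": 0, "ry": 0, "rz": 0, "dx": 0, "dy": 0, "dz": -18, "gripper": -1}, {"rx": 0, "ry": 0, "rz": 0, "dx": 0, "dy": 0, "dz": -18, "gripper": -1}, {"rx": 0, "ry": 0, "rz": 0, "dx": 0, "dy": 0, "dz": -18, "gripper": -1}, {"rx": 0, "ry": 0, "rz": 0, "dx": 0, "dy": 0, "dz": -11, "gripper": -1}, {"rx": 0, "ry": 0, "rz": 0, "dx": 0, "dy": 0, "dz": 0, "gripper": -1}, {"rx": 0, "ry": 0, "rz": 0, "dx": 0, "dy": 0, "dz": 0, "gripper": -1}]'

```text
clock: 18.27
tcp_pos: [0.6031, 0.1735, 0.2641]
orientation: [3.141, -0.062, -0.0]
contact_force: [-0.0, 0.3, -1.0]
grip_width: 0.0194
gripper_force: 59.0
```

>>> step_arm --moves '[{"rx": 0, "ry": 0, "rz": 0, "dx": 0, "dy": 0, "dz": -15, "gripper": -1}, {"rx": 0, "ry": 0, "rz": 0, "dx": 0, "dy": 0, "dz": -20, "gripper": -1}, {"rx": 0, "ry": 0, "rz": 0, "dx": 0, "dy": 0, "dz": -30, "gripper": -1}, {"rx": 0, "ry": 0, "rz": 0, "dx": 0, "dy": 0, "dz": -30, "gripper": -1}, {"rx": 0, "ry": 0, "rz": 0, "dx": 0, "dy": 0, "dz": -21, "gripper": -1}, {"rx": 0, "ry": 0, "rz": 0, "dx": 0, "dy": 0, "dz": 0, "gripper": -1}, {"rx": 0, "ry": 0, "rz": 0, "dx": -15, "dy": 10, "dz": 0, "gripper": -1}, {"rx": 0, "ry": 0, "rz": 0, "dx": -20, "dy": 25, "dz": 0, "gripper": -1}, {"rx": 0, "ry": 0, "rz": 0, "dx": -20, "dy": 36, "dz": 0, "gripper": -1}, {"rx": 0, "ry": 0, "rz": 0, "dx": -20, "dy": 36, "dz": 0, "gripper": -1}, {"rx": 0, "ry": 0, "rz": 0, "dx": -15, "dy": 36, "dz": 0, "gripper": -1}, {"rx": 0, "ry": 0, "rz": 0, "dx": -10, "dy": 36, "dz": 0, "gripper": -1}, {"rx": 0, "ry": 0, "rz": 0, "dx": -9, "dy": 36, "dz": 0, "gripper": -1}, {"rx": 0, "ry": 0, "rz": 0, "dx": 0, "dy": 36, "dz": 0, "gripper": -1}, {"rx": 0, "ry": 0, "rz": 0, "dx": 0, "dy": 36, "dz": 0, "gripper": -1}, {"rx": 0, "ry": 0, "rz": 0, "dx": 0, "dy": 36, "dz": 0, "gripper": -1}, {"rx": 0, "ry": 0, "rz": 0, "dx": 0, "dy": 36, "dz": 0, "gripper": -1}, {"rx": 0, "ry": 0, "rz": 0, "dx": 0, "dy": 36, "dz": 0, "gripper": -1}, {"rx": 0, "ry": 0, "rz": 0, "dx": 0, "dy": 28, "dz": 0, "gripper": -1}, {"rx": 0, "ry": 0, "rz": 0, "dx": 0, "dy": 16, "dz": 0, "gripper": -1}]'

```text
clock: 20.78
tcp_pos: [0.4762, -0.2622, 0.3792]
orientation: [-3.14, 0.065, 0.003]
contact_force: [0.2, 0.9, -2.6]
grip_width: 0.0193
gripper_force: 59.0
```

>>> step_arm --moves '[{"rx": 0, "ry": 0, "rz": 0, "dx": 0, "dy": 0, "dz": 0, "gripper": -1}, {"rx": 0, "ry": 0, "rz": 0, "dx": 0, "dy": 0, "dz": 0, "gripper": -1}, {"rx": 0, "ry": 0, "rz": 0, "dx": 0, "dy": 0, "dz": 0, "gripper": -1}]'

```text
clock: 21.15
tcp_pos: [0.4773, -0.2594, 0.3804]
orientation: [-3.141, 0.059, -0.0]
contact_force: [-0.2, 0.6, -1.5]
grip_width: 0.0194
gripper_force: 59.0
```

Run:
```python
from h import *
goto((.477,-.2610,.2125));print(r.get_obs()["contact_force"],r.get_obs()["moment"])
i=r.grab_frame("wrist");cv2.imwrite("pics/w5.png",i);s=r.grab_frame("scene")
t=r.grab_frame("top");cv2.imwrite("pics/t5.png",t)
a=cv2.resize(s[130:280,190:430],(640,400),interpolation=cv2.INTER_CUBIC)
cv2.imwrite("pics/c5.png",cv2.resize(i[60:360,120:520],(800,600),interpolation=cv2.INTER_CUBIC))
# beaker shift between top images
t0=cv2.imread("pics/top0.png");m=cv2.matchTemplate(t[165:215,245:300],t0[172:206,255:289],cv2.TM_CCOEFF_NORMED);print(cv2.minMaxLoc(m))
```

```text
tcp [ 0.4773 -0.2594  0.3804] tool x deg -2.1362407544504847 z [ 0.0002  0.0003 -1.    ] move mm [ -0.3029   1.6123 167.8913]
[-0.1544  0.5874 -1.4992] [ 0.0096 -0.0428 -0.0701]
(-0.42127111554145813, 0.9941979050636292, (17, 13), (10, 7))
```

View pics/c5.png

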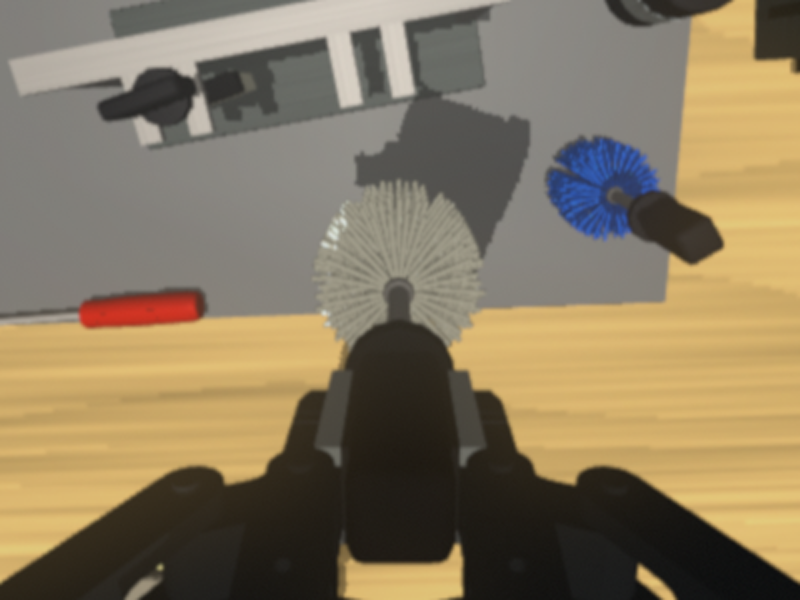

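The free notch is empty at (370,70) in the crop, the brush still hangs straight, and the beaker has not moved (template match at zero shift). I'm descending to insertion height.

>>> step_arm --moves '[{"rx": 0, "ry": 0, "rz": 0, "dx": -0.3, "dy": 1.6, "dz": 20, "gripper": -1}, {"rx": 0, "ry": 0, "rz": 0, "dx": 0, "dy": 0, "dz": 35, "gripper": -1}, {"rx": 0, "ry": 0, "rz": 0, "dx": 0, "dy": 0, "dz": 35, "gripper": -1}, {"rx": 0, "ry": 0, "rz": 0, "dx": 0, "dy": 0, "dz": 35, "gripper": -1}, {"rx": 0, "ry": 0, "rz": 0, "dx": 0, "dy": 0, "dz": 28, "gripper": -1}, {"rx": 0, "ry": 0, "rz": 0, "dx": 0, "dy": 0, "dz": 15, "gripper": -1}, {"rx": 0, "ry": 0, "rz": 0, "dx": 0, "dy": 0, "dz": 0, "gripper": -1}, {"rx": 0, "ry": 0, "rz": 0, "dx": 0, "dy": 0, "dz": 0, "gripper": -1}, {"rx": 0, "ry": 0, "rz": 0, "dx": 0, "dy": 0, "dz": 0, "gripper": -1}]'

```text
clock: 22.42
tcp_pos: [0.4773, -0.2627, 0.2135]
orientation: [3.14, -0.062, 0.003]
contact_force: [0.4, -0.3, -1.2]
grip_width: 0.0193
gripper_force: 58.8
```

Run:
```python
from h import *
goto((.5648,-.2486,.2125));print(r.get_obs()["contact_force"])
```

```text
tcp [ 0.4773 -0.2627  0.2135] tool x deg -2.2575227456801197 z [ 0.002 -0.001 -1.   ] move mm [ 86.8565 -17.5051   1.1587]
[ 0.4113 -0.3045 -1.1547]
```

>>> step_arm --moves '[{"rx": 0, "ry": 0, "rz": 0, "dx": 8, "dy": -3.2, "dz": 0, "gripper": -1}, {"rx": 0, "ry": 0, "rz": 0, "dx": 16, "dy": -2.9, "dz": 0, "gripper": -1}, {"rx": 0, "ry": 0, "rz": 0, "dx": 16, "dy": -2.9, "dz": 0, "gripper": -1}, {"rx": 0, "ry": 0, "rz": 0, "dx": 10, "dy": -1.8, "dz": 0, "gripper": -1}, {"rx": 0, "ry": 0, "rz": 0, "dx": 0, "dy": 0, "dz": 0, "gripper": -1}, {"rx": 0, "ry": 0, "rz": 0, "dx": 0, "dy": 0, "dz": 0, "gripper": -1}]'

```text
clock: 23.18
tcp_pos: [0.5265, -0.2537, 0.212]
orientation: [3.141, -0.062, -0.001]
contact_force: [0.8, 0.2, -2.0]
grip_width: 0.0194
gripper_force: 58.9
```

Run:
```python
from h import *
goto((.5648,-.2486,.2125));print(r.get_obs()["contact_force"])
```

```text
tcp [ 0.5265 -0.2537  0.212 ] tool x deg -2.267761649657313 z [-0.0009  0.     -1.    ] move mm [38.048  -6.6286 -0.4919]
[ 0.8033  0.2208 -2.0176]
```

The brush is exactly on the notch line, so I'm inserting it.

>>> step_arm --moves '[{"rx": 0, "ry": 0, "rz": 0, "dx": 9, "dy": -1.6, "dz": 0, "gripper": -1}, {"rx": 0, "ry": 0, "rz": 0, "dx": 10, "dy": -1.8, "dz": 0, "gripper": -1}, {"rx": 0, "ry": 0, "rz": 0, "dx": 10, "dy": -1.7, "dz": 0, "gripper": -1}, {"rx": 0, "ry": 0, "rz": 0, "dx": 8, "dy": -1.4, "dz": 0, "gripper": -1}, {"rx": 0, "ry": 0, "rz": 0, "dx": 0, "dy": 0, "dz": 0, "gripper": -1}, {"rx": 0, "ry": 0, "rz": 0, "dx": 0, "dy": 0, "dz": 0, "gripper": -1}, {"rx": 0, "ry": 0, "rz": 0, "dx": 0, "dy": 0, "dz": 0, "gripper": -1}]'

```text
clock: 24.05
tcp_pos: [0.5639, -0.2487, 0.2123]
orientation: [3.141, -0.062, -0.0]
contact_force: [-0.2, 0.6, -1.1]
grip_width: 0.0197
gripper_force: 58.9
```

Run:
```python
from h import *
goto((.5648,-.2486,.1904));print(r.get_obs()["contact_force"])
```

```text
tcp [ 0.5639 -0.2487  0.2123] tool x deg -2.2776405440615726 z [-0.0003 -0.0001 -1.    ] move mm [ 0.925  -0.1677 21.9014]
[-0.2422  0.5757 -1.1035]
```

>>> step_arm --moves '[{"rx": 0, "ry": 0, "rz": 0, "dx": 0.9, "dy": 0, "dz": 6, "gripper": -1}, {"rx": 0, "ry": 0, "rz": 0, "dx": 0, "dy": 0, "dz": 8, "gripper": -1}, {"rx": 0, "ry": 0, "rz": 0, "dx": 0, "dy": 0, "dz": 5, "gripper": -1}, {"rx": 0, "ry": 0, "rz": 0, "dx": 0, "dy": 0, "dz": 2.5, "gripper": -1}, {"rx": 0, "ry": 0, "rz": 0, "dx": 0, "dy": 0, "dz": 0, "gripper": -1}, {"rx": 0, "ry": 0, "rz": 0, "dx": 0, "dy": 0, "dz": 0, "gripper": -1}, {"rx": 0, "ry": 0, "rz": 0, "dx": 0, "dy": 0, "dz": 0, "gripper": -1}]'

```text
clock: 24.92
tcp_pos: [0.5652, -0.2486, 0.1909]
orientation: [3.141, -0.062, 0.0]
contact_force: [0.1, -0.4, -1.5]
grip_width: 0.0194
gripper_force: 58.9
```

Run:
```python
from h import *
goto((.5648,-.2486,.1904));print(r.get_obs()["contact_force"])
```

```text
tcp [ 0.5652 -0.2486  0.1909] tool x deg -2.2513302671804696 z [ 0.0003 -0.0001 -1.    ] move mm [-0.4052  0.0502  0.4845]
[ 0.0567 -0.3682 -1.4796]
```

>>> step_arm --moves '[{"rx": 0, "ry": 0, "rz": 0, "dx": 0, "dy": 0, "dz": 0.7, "gripper": -1}, {"rx": 0, "ry": 0, "rz": 0, "dx": 0, "dy": 0, "dz": 0, "gripper": -1}, {"rx": 0, "ry": 0, "rz": 0, "dx": 0, "dy": 0, "dz": 0, "gripper": -0.2}, {"rx": 0, "ry": 0, "rz": 0, "dx": 0, "dy": 0, "dz": 0, "gripper": 0.3}, {"rx": 0, "ry": 0, "rz": 0, "dx": 0, "dy": 0, "dz": 0, "gripper": 1}, {"rx": 0, "ry": 0, "rz": 0, "dx": 0, "dy": 0, "dz": 0, "gripper": 1}, {"rx": 0, "ry": 0, "rz": 0, "dx": 0, "dy": 0, "dz": 0, "gripper": 1}, {"rx": 0, "ry": 0, "rz": 0, "dx": 0, "dy": 0, "dz": 0, "gripper": 1}]'

```text
clock: 25.92
tcp_pos: [0.5652, -0.2486, 0.1901]
orientation: [3.141, -0.062, 0.0]
contact_force: [-0.1, -0.4, -0.6]
grip_width: 0.0852
gripper_force: 0.0
```

>>> step_arm --moves '[{"rx": 0, "ry": 0, "rz": 0, "dx": 0, "dy": 0, "dz": -15, "gripper": 1}, {"rx": 0, "ry": 0, "rz": 0, "dx": 0, "dy": 0, "dz": -30, "gripper": 1}, {"rx": 0, "ry": 0, "rz": 0, "dx": 0, "dy": 0, "dz": -40, "gripper": 1}, {"rx": 0, "ry": 0, "rz": 0, "dx": 0, "dy": 0, "dz": -40, "gripper": 1}, {"rx": 0, "ry": 0, "rz": 0, "dx": 0, "dy": 0, "dz": -40, "gripper": 1}, {"rx": 0, "ry": 0, "rz": 0, "dx": -35, "dy": 0, "dz": 0, "gripper": 1}, {"rx": 0, "ry": 0, "rz": 0, "dx": -30, "dy": 0, "dz": 0, "gripper": 1}, {"rx": 0, "ry": 0, "rz": 0, "dx": 0, "dy": 0, "dz": 0, "gripper": 1}, {"rx": 0, "ry": 0, "rz": 0, "dx": 0, "dy": 0, "dz": 0, "gripper": 1}, {"rx": 0, "ry": 0, "rz": 0, "dx": 0, "dy": 0, "dz": 0, "gripper": 1}]'

```text
clock: 27.18
tcp_pos: [0.501, -0.2457, 0.3553]
orientation: [-3.141, 0.061, -0.001]
contact_force: [-0.1, -0.3, 0.5]
grip_width: 0.0854
gripper_force: 0.0
```

Run:
```python
from h import *
c=r.camera_info("wrist");i=r.grab_frame("wrist");s=r.grab_frame("scene")
print(proj("wrist",(.565,-.249,.158),c),proj("wrist",(.565,-.249,.215),c),r.get_obs()["tcp_pos"],r.get_obs()["grip_width"])
a=cv2.resize(s[130:280,200:420],(700,477)[0:2],interpolation=cv2.INTER_CUBIC)
p=proj("wrist",(.565,-.249,.18),c).astype(int);y=max(p[1]-45,0);x=p[0]-60
b=i[y:y+90,x:x+120]
cv2.imwrite("pics/c6.png",np.hstack([cv2.resize(s[135:255,205:325],(400,400),interpolation=3-1),cv2.resize(b,(400,300),interpolation=2) if 0 else cv2.copyMakeBorder(cv2.resize(b,(400,300),interpolation=2),0,100,0,0,cv2.BORDER_CONSTANT)]))
print(x,y)
```

```text
[320.3219 113.4746] [320.4891 116.5886] [ 0.5008 -0.2458  0.3549] 0.08534539675239647
260 69
```

View pics/c6.png

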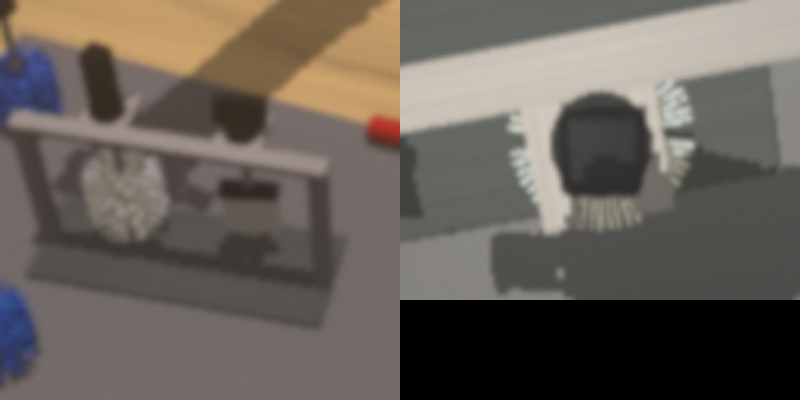

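The brush hangs upright in its notch, with the collar on the prongs at (600,140) in the right pane. The flat brush is undisturbed and the gripper is clear, so I'm handing in.

```bash
python3 -c "from bench import r;print(r.hand_in())"
```

```text
the job is handed in; nothing more can be done
None
```

The job is handed in: I scrubbed the beaker with three full strokes and hung the brush upright in its notch, with the beaker unmoved in the top view; the hand-in returned no verdict, and I couldn't measure the light bristle contact directly.

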